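# Turn the pot's spout to the work lamp and switch the lamp on

### The job

The pot on the painting turntable is wet: turn the turntable by pushing its spokes with a fingertip until the pot's spout points straight at the work lamp, and only then push the lamp's switch lever on, fully over from the side it leans to now to the other. Lift nothing, do not touch the pot or the plate under it, and leave the other things on the bench where they are.

Things in the scene. Friction and masses are not known exactly. Their poses are not given: they have to be found in the camera images.
- turntable: fixed painting turntable; origin on the table at its vertical turning axis. Foot 170 mm across and 14 mm high at most, column 36 mm across; a wheel with four straight spokes and a round top plate turns on it
- wheel: turning wheel; origin on the axis, 50 mm above the table, x along spoke 0, z up. Four spokes 90 degrees apart: round bar 10 mm thick, centre line 60 mm above the table, an 18 mm ball on the end, 150 mm from axis to outermost point; free to push 85 to 145 mm from the axis. Turns endlessly either way; stiff, stays where left (0.2 N m, about 2 N at 120 mm, more if turned fast)
- plate (a point): middle of the top face of the wheel's round plate (164 mm across, 6 mm thick, top face 72 mm above the table), which turns with the spokes. Wet: not to be touched
- pot: loose watering pot (round, 92 mm across, 60 mm high, red primer with a green coat begun at the top) standing centred on the plate and turning with it; origin in the middle of its underside, z up, x points the way its spout points. Top 132 mm above the table. Wet: not to be touched
- spout (a point): centre of the mouth of the pot's short spout, 80 mm from the pot's middle line and 45 mm above its underside
- lamp: fixed round work lamp, 100 mm foot, 110 mm shade, 180 mm high, shade facing the turntable; its ORIGIN lies on the table at the turntable's axis and its x points from the axis to the lamp (the lamp stands 205 to 315 mm from the axis), z up
- lamp_face (a point): middle of the lamp's glass, 208 mm from the turntable's axis, 125 mm above the table
- switch_base: fixed box of the lamp's switch, 70 x 50 x 25 mm (x, y, z); origin in the middle of its underside; the lever swings towards its +x
- switch_tip (a point): centre of the 26 mm black ball on the end of the switch lever. The lever is a 10 mm steel rod 80 mm long, pivoting about the box's y axis at a point 22 mm above the table over the box's origin
- switch (a joint): angle of the switch lever: 0 = off, leaning 0.5 rad to the box's -x; 1.0 = fully on (stop), leaning 0.5 rad to +x. It stays where it is left and needs about 1 N at the ball
- spoke0 (a point): point on the centre line of one spoke, 120 mm from the turning axis, 60 mm above the table
- spoke1 (a point): point on the centre line of one spoke, 120 mm from the turning axis, 60 mm above the table
- spoke2 (a point): point on the centre line of one spoke, 120 mm from the turning axis, 60 mm above the table
- spoke3 (a point): point on the centre line of one spoke, 120 mm from the turning axis, 60 mm above the table
- paint_can: closed tin, 80 mm across, 100 mm high; loose, origin in the middle of its underside; to be left alone
- jar_a: closed glass jar, 60 mm across, 75 mm high; loose, origin in the middle of its underside; to be left alone
- jar_b: closed glass jar, 60 mm across, 75 mm high; loose, origin in the middle of its underside; to be left alone
- jar_c: closed jar, 60 mm across, 70 mm high; loose, origin in the middle of its underside; to be left alone
- brush: paint brush lying flat, 200 mm long, 20 mm thick, 42 mm wide; loose, origin in the middle of its underside; to be left alone
- tape: roll of tape lying flat, 90 mm across, 25 mm high; loose, origin in the middle of its underside; to be left alone
- scraper: spatula-like scraper lying flat, 250 mm long, 20 mm high, blade 65 mm wide; loose, origin in the middle of its underside; to be left alone

How it is judged:
On the way, in this order (a step that is already met when the one before it is completed fails the run):
1. the spout points at the lamp (its mouth within 10 mm of the line from the turntable's axis to the lamp) and is still, while the switch is still off (y of spout in the frame of lamp between -0.01 and 0.01 m and x of spout in the frame of lamp above 0.05 m and value of joint switch below 0.4 rad and angular speed of pot below 0.15 rad/s), for 0.3 s.
2. the switch lever is fully over to on (value of joint switch above 0.9 rad), for 0.2 s.
At the end, for the whole second after the job is handed in: The pot stands still and upright on the plate, within 15 mm of its middle; the mouth of its spout lies on the lamp's side of the axis within 10 mm of the line from the axis to the lamp (about 7 degrees); the switch lever is past 0.9 of 1.0 rad (y of spout in the frame of lamp between -0.01 and 0.01 m and x of spout in the frame of lamp above 0.05 m and value of joint switch above 0.9 rad and angular speed of pot below 0.1 rad/s and linear speed of pot below 0.02 m/s and angle between pot's own z axis and vertical below 0.1 rad and horizontal distance between pot and plate below 0.015 m and height (world z) of pot between 0.065 and 0.08 m); the robot touches nothing.
It fails at once if the robot touches the wet pot (over 0.5 N) (contact force between any of the fingers, the arm and pot above 0.5 N).
It fails at once if the robot touches the plate under the pot (over 0.5 N) (contact force between any of the fingers, the arm and wheel_c0 above 0.5 N).
It fails at once if the pot is lifted more than 15 mm or tips by more than 0.3 rad (height (world z) of pot above 0.087 m or angle between pot's own z axis and vertical above 0.3 rad).
It fails at once if the switch is pushed on while the spout does not point at the lamp (value of joint switch above 0.7 rad and not (y of spout in the frame of lamp between -0.01 and 0.01 m and x of spout in the frame of lamp above 0.05 m)).
It fails at once if another thing on the bench is moved more than 20 mm (distance of any of paint_can, jar_a, jar_b, jar_c, brush, tape, scraper from where it was at the start of the episode above 0.02 m).
It also fails if it takes over 61 s, if anything falls off the work surface, if the arm or the gripper's body presses on something with over 40 N, if the wrist force passes 120 N, or if a joint passes its speed limit or range.

### The arm

A 7-joint arm with a two-finger parallel gripper is mounted at the origin on the work surface. World frame = base frame: x ahead of the robot, y to its left, z up, the work surface at z = 0. Lengths are in m, angles in rad, forces in N, time in s.
With the tool pointing down it reaches from about 0.4 to 0.85 m from the base axis. Payload 4.4 kg.
Tool frame: the origin (TCP) lies at the very end of the fingers, on their centre line; the grasp point (between the pads) lies 19 mm behind it; z points along the fingers, y is the line along which they close (so a half turn about z gives the same grasp; the last joint's range is limited). The gripper opens to 94 mm and grips with 3 to 60 N. Pads are 16 mm wide; open, the fingers measure 119 mm over their backs; the gripper's body (75 mm by 177 mm) begins 78 mm behind the grasp point.
Start: joints at [1.044, 0.628, 0.038, 1.517, -0.027, 0.996, -0.02], TCP at [0.289, -0.582, 0.181] pointing down, gripper open.
Joint ranges: [-3.06, 3.06], [-0.37, 2.12], [-1.25, 1.32], [0.18, 2.47], [-1.1, 4.24], [0.23, 1.98], [-2.94, 2.94]. Speed limits (rad/s): [2.57, 2.57, 3.14, 3.14, 3.14, 3.14, 3.14].

### API

Orientations are given as a unit quaternion [x, y, z, w].
In Python, from plant import manip, viewer, workorder, finder gives the robot as it stands. The module is installed in compiled form; this text tells all that it offers.
- The arm moves only by the tool servo_tool, never from a script. Its arguments are lists of equal length, an entry for each row: "xyz": the shift along the world's x, y, z in m, a list of three; "angular": the turn, a rotation vector about the world's x, y, z in degrees, a list of three; "fingers": the gripper command: -1 is fully open, 1 is shut, values between are in proportion. In form: {"xyz": [[x, y, z], ...], "angular": [[rx, ry, rz], ...], "fingers": [fingers, ...]}. A call has 1 to 5 rows; each row is the pose to reach, as a shift and turn from the pose commanded when the call began; what a row does not reach only later rows make up. A row lasts 1/12 s, in which the tool goes at most 41.7 mm and 7.16 degrees, less where a joint would pass 70% of its speed; a pose out of reach is approached as far as the arm can. A call with a gripper value outside its range is refused whole. The fingers move at their own pace and stop on an object; "grip_force" is the grip in N (left out, the last holds). Time passes only in rows, so rows that repeat a pose let the fingers close. It gives the time, the measured TCP pose, the force, the opening and the grip force at its end, in the units of the state.
- manip.get_state(): the state, without advancing time (a new reading comes with each control period).
- viewer.camera(name): name is "scene" or "top" or "wrist"; returns the picture (480x640x3 uint8, blue, green, red); there is no depth.
- viewer.get_calibration(name): a dict with "vfov" (degrees; the focal length in pixels is half the picture's height over the tangent of half this angle, whatever the lens; pixels are square), "cx", "cy" (the principal point, pixels), "rvec" (rotation vector, rad) and "tvec" (3), from world to camera coordinates, as OpenCV has them. Camera axes: x right, y down, z forward; pixel columns grow to the right and rows downward; lengths in m; the calibration is good to about 2 mm. The wrist camera is an equidistant fisheye: a pixel r from the principal point sees the ray r / f radians off the axis. A picture is of the moment at which its call begins: read the wrist's pose just before it. get_calibration takes no time and is no camera call; for the wrist camera it gives the pose at the moment of the call.
- workorder.sign_off(): hands the job in; it is judged then, once.
Trained networks look in the newest picture that a camera, given by its name, has taken for a name from the list of things; names that differ only in an ending like _2 or _b are one class to them, and where a whole thing is asked for, a point or a joint stands for the part that bears it (a point fixed in the world has none). Each returns a list of dicts, best first, with "p" (0 to 1); they miss things now and then, are a little off and sometimes report something else, mostly with a low value. They report only what shows in the picture. A call takes as long as a camera call.
- finder.outline_of(camera, query): "pixels" (480x640 bool, what is visible of it) and "location" ([column, row] in pixels, amid what is visible of it).
The state is a dict: "clock": time; "joints": joint angles; "dq": joint speeds; "joint_efforts": joint torques, N m; "position": TCP position; "tool_rot": TCP orientation; "force": force on the tool from outside, world axes, zero at the start; "wrist_torque": the same for the moment, N m; "gripper_width": finger opening in m; "finger_force": force on a finger pad.
Only numpy, scipy, OpenCV 4.12 (cv2) and the standard library are available. Lean on these libraries where they do the work, as an engineer would, in place of code of your own. Each camera call takes 0.05 s, during which the arm holds its last target. There are 200 camera calls.

## Working session

There is one attempt and no reset: what is moved stays moved. The work goes in short steps, Python scripts to look and compute and a tool call to move; the robot and the scene stay as the last step left them, time stands still between calls to the robot, and variables do not carry over. Pictures are saved under pics/ and viewed, at most 10 in all, crops included, and the job is handed in when it is done.

Besides the shell and the picture viewer there is one more tool, called after ">>>" as a command line: name --argument value ..., lists and objects as JSON in quotes. servo_tool: Moves the arm, as the interface text tells. Its arguments: {"type":"object","properties":{"xyz":{"type":"array"},"angular":{"type":"array"},"fingers":{"type":"array"},"grip_force":{"type":"number"}},"required":["xyz","angular","fingers"]}

```bash
mkdir -p pics
cat > h.py <<'E'
import numpy as np, cv2
from plant import manip, viewer, workorder, finder
def cal(n):
    c=viewer.get_calibration(n); R=cv2.Rodrigues(np.array(c['rvec'],float))[0]; t=np.array(c['tvec'],float).ravel()
    return R,t,240/np.tan(np.radians(c['vfov'])/2),c['cx'],c['cy']
def ray(n,uv):
    R,t,f,cx,cy=cal(n); d=np.array([(uv[0]-cx)/f,(uv[1]-cy)/f,1.])
    return -R.T@t, R.T@d
def at(n,uv,z):
    o,d=ray(n,uv); return o+d*(z-o[2])/d[2]
def proj(n,p):
    R,t,f,cx,cy=cal(n); q=R@np.array(p,float)+t; return np.array([cx+f*q[0]/q[2],cy+f*q[1]/q[2]])
E
python3 - <<'E'
from h import *
for n in ('top','scene'):
    cv2.imwrite(f'pics/{n}0.png',viewer.camera(n)); R,t,f,cx,cy=cal(n); print(n,-R.T@t,f,cx,cy)
    for q in ('pot','wheel','lamp','switch_base','switch_tip','spout','paint_can','jar_a','brush','tape','scraper'):
        print(q,[(round(r['p'],2),np.round(r['location']).tolist(),int(r['pixels'].sum())) for r in finder.outline_of(n,q)][:4])
s=manip.get_state();print(s['clock'],s['position'],s['tool_rot'])
E
```

```text
top [ 0.26655873 -0.0726215   1.59501495] 522.0375815971655 322.61516628337245 241.16021974056042
pot [(0.65, [318.0, 233.0], 990)]
wheel [(0.85, [325.0, 249.0], 1733)]
lamp [(0.78, [281.0, 161.0], 896), (0.55, [146.0, 196.0], 420), (0.23, [389.0, 311.0], 407)]
switch_base [(0.59, [402.0, 269.0], 451)]
switch_tip [(0.38, [407.0, 274.0], 92)]
spout [(0.64, [317.0, 231.0], 856)]
paint_can [(0.9, [179.0, 251.0], 788), (0.46, [149.0, 195.0], 437)]
jar_a [(0.64, [434.0, 200.0], 382), (0.58, [147.0, 196.0], 414)]
brush [(0.9, [215.0, 319.0], 673)]
tape [(0.91, [403.0, 327.0], 445), (0.47, [323.0, 251.0], 1674)]
scraper [(0.87, [474.0, 221.0], 872), (0.48, [435.0, 199.0], 395)]
scene [1.13283337 0.51619816 1.16734601] 489.2876576431361 314.13446539062824 237.26796783588927
pot [(0.78, [317.0, 233.0], 1230), (0.66, [286.0, 195.0], 439), (0.36, [211.0, 183.0], 488)]
wheel [(0.95, [315.0, 261.0], 1499)]
lamp [(0.71, [284.0, 318.0], 2193)]
switch_base [(0.93, [285.0, 191.0], 429), (0.46, [320.0, 174.0], 336), (0.15, [284.0, 316.0], 2297)]
switch_tip [(0.56, [285.0, 176.0], 106)]
spout [(0.87, [316.0, 232.0], 1228), (0.21, [285.0, 316.0], 2210)]
paint_can [(0.89, [446.0, 337.0], 1332)]
jar_a [(0.83, [436.0, 412.0], 851), (0.7, [332.0, 205.0], 416), (0.59, [210.0, 208.0], 475)]
brush [(0.72, [211.0, 181.0], 518), (0.55, [454.0, 271.0], 692)]
tape [(0.64, [323.0, 177.0], 410), (0.59, [281.0, 194.0], 354), (0.24, [316.0, 260.0], 2288)]
scraper [(0.69, [211.0, 181.0], 432)]
1.2 [ 0.28906208 -0.58218932  0.18137428] [ 9.73572979e-01  2.28376124e-01  1.96645299e-05 -1.10367589e-05]
```

Run:
```python
import cv2
a=cv2.imread('pics/top0.png')[110:370,120:520]; cv2.imwrite('pics/tc.png',cv2.resize(a,(800,520),interpolation=3))
a=cv2.imread('pics/scene0.png')[140:390,150:480]; cv2.imwrite('pics/sc.png',cv2.resize(a,(792,600),interpolation=3))
```

```text
(no output)
```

View pics/tc.png

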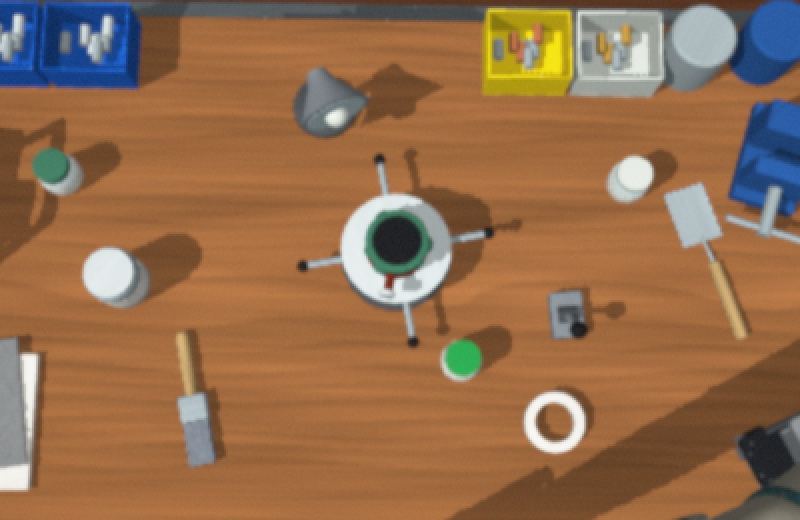

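View pics/sc.png

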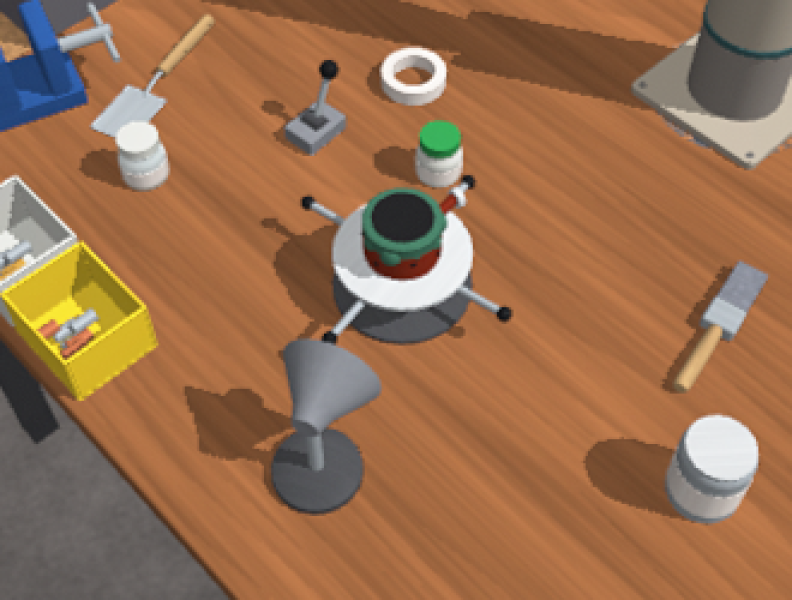

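```bash
cat >> h.py <<'E'
def tri(a,b):
    o1,d1=ray('top',a);o2,d2=ray('scene',b)
    A=np.c_[d1,-d2]; s=np.linalg.lstsq(A,o2-o1,rcond=None)[0]; p,q=o1+s[0]*d1,o2+s[1]*d2
    return (p+q)/2,np.linalg.norm(p-q)
T=lambda u,v:(120+u/2,110+v/2)
S=lambda u,v:(150+u/2.4,140+v/2.4)
E
python3 - <<'E'
from h import *
np.set_printoptions(precision=4,suppress=True)
print('base in top',proj('top',[0,0,0]),'scene',proj('scene',[0,0,0]))
b=[at('top',T(*p),.06) for p in ((380,159),(489,232),(413,342),(302,266))]
b2=[at('scene',S(*p),.06) for p in ((330,338),(308,203),(469,183),(504,314))]
for k in (b,b2):
    c=np.mean(k,0); print(c,[(np.round(np.hypot(*(p-c)[:2]),3),np.round(np.degrees(np.arctan2(*(p-c)[1::-1])),1)) for p in k])
print('tip tri',tri(T(578,329),S(329,69)))
print('spout',at('top',T(387,292),.117),at('scene',S(459,197),.117), tri(T(387,292),S(459,197)))
print('pottop',at('top',T(396,241),.132),at('scene',S(403,217),.132))
print('lampfoot',at('scene',S(318,470),.006))
print('glass',at('top',T(336,117),.125), 'shade',at('scene',S(317,425),.125))
print('swbox top',at('top',T(567,314),.025),at('scene',S(315,125),.025), [at('top',T(*p),.025)[:2] for p in ((549,293),(583,292),(585,332),(552,336))])
print('swbox sc',[at('scene',S(*p),.025)[:2] for p in ((286,126),(321,98),(345,121),(313,144))])
for n,p,z in (('jarA',(462,358),.07),('tape',(555,421),.025),('jarw',(634,173),.075)): print(n,at('top',T(*p),z))
print('jar sc',at('scene',S(440,137),.07),at('scene',S(413,73),.025))
E
```

```text
base in top [286.9868 426.592 ] scene [455.2636 177.6582]
[ 0.56  -0.083  0.06 ] [(np.float64(0.141), np.float64(10.7)), (np.float64(0.142), np.float64(-78.6)), (np.float64(0.142), np.float64(-169.1)), (np.float64(0.143), np.float64(101.2))]
[ 0.5607 -0.0765  0.06  ] [(np.float64(0.139), np.float64(10.6)), (np.float64(0.141), np.float64(-78.9)), (np.float64(0.14), np.float64(-169.6)), (np.float64(0.14), np.float64(101.0))]
tip tri (array([ 0.438 , -0.3461,  0.093 ]), np.float64(0.004461434059411858))
spout [ 0.4863 -0.0704  0.117 ] [ 0.4834 -0.063   0.117 ] (array([ 0.4843, -0.0673,  0.1151]), np.float64(0.007648586189883609))
pottop [ 0.5579 -0.0823  0.132 ] [ 0.5592 -0.0778  0.132 ]
lampfoot [0.7984 0.0392 0.006 ]
glass [0.7431 0.0079 0.125 ] shade [0.801  0.0504 0.125 ]
swbox top [ 0.47  -0.344  0.025] [ 0.4764 -0.3324  0.025 ] [array([ 0.5018, -0.317 ]), array([ 0.5041, -0.369 ]), array([ 0.4429, -0.3709]), array([ 0.4361, -0.3207])]
swbox sc [array([ 0.5054, -0.3576]), array([ 0.4377, -0.3643]), array([ 0.4427, -0.3103]), array([ 0.5006, -0.3087])]
jarA [ 0.3973 -0.1813  0.07  ]
tape [ 0.309  -0.3235  0.025 ]
jarw [ 0.679  -0.4401  0.075 ]
jar sc [ 0.4017 -0.1744  0.07  ] [ 0.3146 -0.3127  0.025 ]
```

>>> servo_tool --xyz '[[0.022,0.027,0],[0.044,0.053,0],[0.066,0.08,0],[0.088,0.107,0],[0.11,0.133,0]]' --angular '[[0,0,6],[0,0,12],[0,0,18],[0,0,24],[0,0,30]]' --fingers '[1,1,1,1,1]'

```text
clock: 1.62
position: [0.3999, -0.4478, 0.1816]
tool_rot: [0.88, 0.475, 0.0, 0.0]
force: [-0.3, -0.1, -0.1]
gripper_width: 0.0642
finger_force: 0.0
```

>>> servo_tool --xyz '[[0.022,0.027,0],[0.044,0.053,0],[0.066,0.08,0],[0.088,0.107,0],[0.11,0.133,0]]' --angular '[[0,0,6],[0,0,12],[0,0,18],[0,0,24],[0,0,30]]' --fingers '[1,1,1,1,1]'

```text
clock: 2.03
position: [0.51, -0.3148, 0.1817]
tool_rot: [0.727, 0.686, 0.0, 0.0]
force: [0.6, -0.4, -0.4]
gripper_width: 0.0305
finger_force: 0.0
```

>>> servo_tool --xyz '[[0.022,0.027,0],[0.044,0.053,0],[0.066,0.08,0],[0.088,0.107,0],[0.11,0.133,0]]' --angular '[[0,0,6],[0,0,12],[0,0,18],[0,0,24],[0,0,30]]' --fingers '[1,1,1,1,1]'

```text
clock: 2.45
position: [0.62, -0.1817, 0.1816]
tool_rot: [0.525, 0.851, 0.0, 0.0]
force: [0.3, -0.3, 0.4]
gripper_width: 0.0009
finger_force: 0.0
```

>>> servo_tool --xyz '[[0,0,-0.03],[0,0,-0.06],[0,0,-0.09],[0,0,-0.12],[0,0,-0.13]]' --angular '[[0,0,0],[0,0,0],[0,0,0],[0,0,0],[0,0,0]]' --fingers '[1,1,1,1,1]'

```text
clock: 2.87
position: [0.6159, -0.1828, 0.0471]
tool_rot: [0.527, 0.85, -0.001, -0.003]
force: [-0.4, -0.0, -0.8]
gripper_width: -0.0
finger_force: 0.0
```

Run:
```python
from h import *
a=viewer.camera('scene'); print(manip.get_state()['position'],proj('scene',[.62,-.182,.052]))
cv2.imwrite('pics/s1.png',cv2.resize(a[140:390,150:480],(792,600),interpolation=3))
# plan: arc offsets
c=np.array([.560,-.080]);th=np.arange(-60,-216,-6)
P=c+.118*np.c_[np.cos(np.radians(th)),np.sin(np.radians(th))]
for i in range(0,len(th)-1,5): print(th[i],P[i].round(3),(P[i+1:i+6]-P[i]).round(3).tolist())
```

```text
[ 0.61580895 -0.18272962  0.04700218] [277.54965729 238.6806629 ]
-60 [ 0.619 -0.182] [[-0.011, -0.006], [-0.023, -0.01], [-0.034, -0.013], [-0.047, -0.015], [-0.059, -0.016]]
-90 [ 0.56  -0.198] [[-0.012, 0.001], [-0.025, 0.003], [-0.036, 0.006], [-0.048, 0.01], [-0.059, 0.016]]
-120 [ 0.501 -0.182] [[-0.01, 0.007], [-0.02, 0.014], [-0.029, 0.023], [-0.036, 0.033], [-0.043, 0.043]]
-150 [ 0.458 -0.139] [[-0.006, 0.011], [-0.01, 0.023], [-0.013, 0.034], [-0.015, 0.047], [-0.016, 0.059]]
-180 [ 0.442 -0.08 ] [[0.001, 0.012], [0.003, 0.025], [0.006, 0.036], [0.01, 0.048], [0.016, 0.059]]
```

View pics/s1.png

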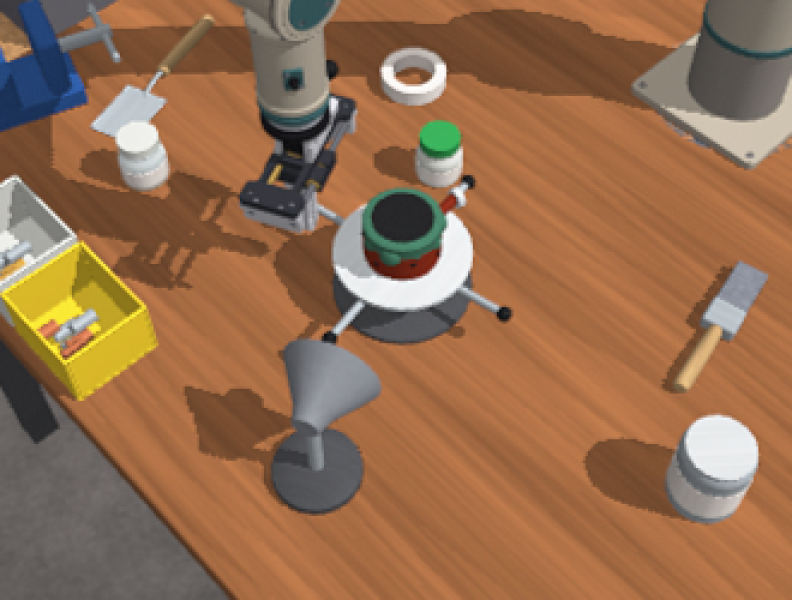

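>>> servo_tool --xyz '[[0,0,0.005]]' --angular '[[0,0,0]]' --fingers '[1]'

```text
clock: 3.0
position: [0.6178, -0.183, 0.0551]
tool_rot: [0.527, 0.85, -0.001, -0.002]
force: [0.2, -0.9, -0.3]
gripper_width: 0.0005
finger_force: 0.0
```

Run:
```python
from h import *
s=manip.get_state()
for k in s: print(k,np.round(s[k],4))
```

```text
clock 3.0
joints [ 0.4439  0.7892 -0.3406  1.6305  0.3418  0.7849  0.4126]
dq [ 0.0231 -0.1316 -0.0521 -0.0756 -0.0429  0.1283  0.0358]
joint_efforts [-3.04100e-01 -5.56788e+01 -4.26020e+00 -1.40453e+01  4.89000e-02
 -2.24300e-01 -8.01000e-02]
position [ 0.6178 -0.183   0.0551]
tool_rot [ 5.269e-01  8.499e-01 -5.000e-04 -1.700e-03]
force [ 0.165  -0.8931 -0.3154]
wrist_torque [-0.0283 -0.1185  0.0112]
finger_force 0.0
gripper_width 0.0005
```

>>> servo_tool --xyz '[[-0.011,-0.006,-0.003],[-0.023,-0.01,-0.004],[-0.034,-0.013,-0.004],[-0.047,-0.015,-0.004],[-0.059,-0.016,-0.004]]' --angular '[[0,0,-6],[0,0,-12],[0,0,-18],[0,0,-24],[0,0,-30]]' --fingers '[1,1,1,1,1]'

```text
clock: 3.42
position: [0.5617, -0.2002, 0.0554]
tool_rot: [0.731, 0.682, 0.001, 0.002]
force: [-0.4, 0.2, 0.0]
gripper_width: 0.0004
finger_force: 0.0
```

>>> servo_tool --xyz '[[-0.012,0.001,0],[-0.025,0.003,0],[-0.036,0.006,0],[-0.048,0.01,0],[-0.059,0.016,0]]' --angular '[[0,0,-6],[0,0,-12],[0,0,-18],[0,0,-24],[0,0,-30]]' --fingers '[1,1,1,1,1]'

```text
clock: 3.83
position: [0.503, -0.1839, 0.0553]
tool_rot: [0.883, 0.47, 0.002, 0.002]
force: [0.1, 0.6, 0.2]
gripper_width: 0.0004
finger_force: 0.0
```

Run:
```python
from h import *
cv2.imwrite('pics/t2.png',cv2.resize(viewer.camera('top')[110:370,120:520],(800,520),interpolation=3))
s=manip.get_state();print(s['position'],s['force'])
```

```text
[ 0.50002526 -0.1819869   0.05496459] [-3.01152502  1.51191516  0.26375708]
```

View pics/t2.png

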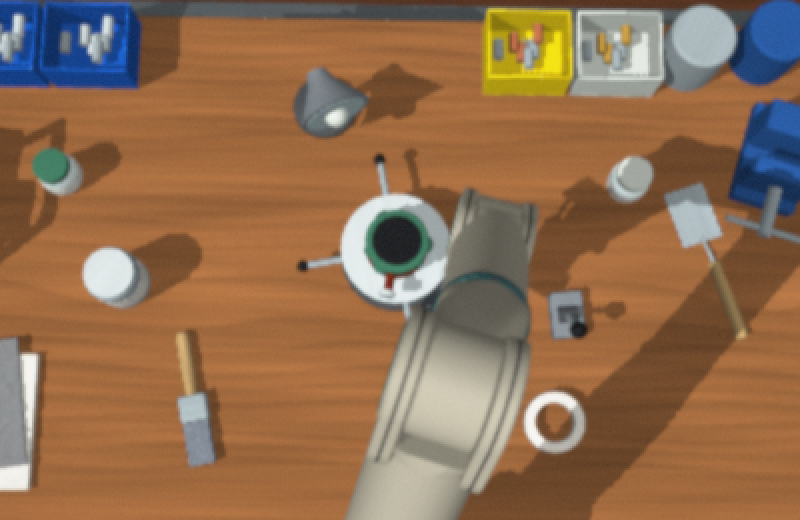

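Run:
```python
from h import *
a=viewer.camera('scene'); b=viewer.camera('wrist'); 
cv2.imwrite('pics/sw.png',np.vstack([cv2.resize(a[140:300,180:447],(800,480),interpolation=3)[:,:800]][:1]) if 0 else np.hstack([cv2.resize(a[150:310,220:380],(400,400),interpolation=3),cv2.resize(b,(400,400))]))
s=manip.get_state();print(s['position'],s['force'],s['clock'])
```

```text
[ 0.50290339 -0.18314069  0.05467639] [ 0.13246598 -0.55734212  0.14676102] 3.9833
```

View pics/sw.png

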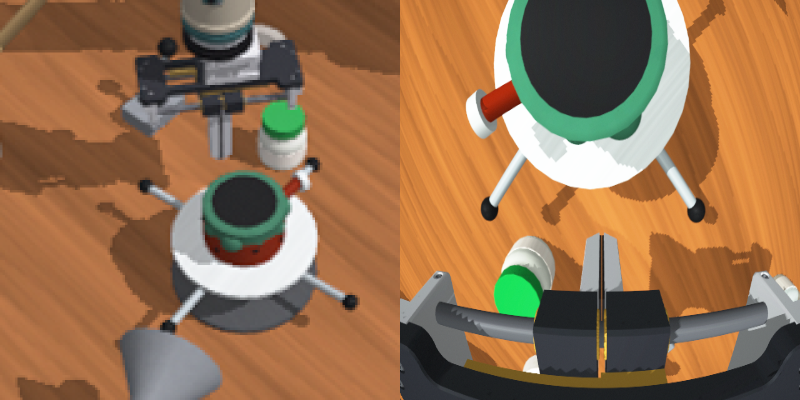

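Run:
```python
from h import *
print('scene tcp',proj('scene',[.503,-.183,.055]),'top',proj('top',[.503,-.183,.055]))
c=viewer.get_calibration('wrist'); R=cv2.Rodrigues(np.array(c['rvec'],float))[0]; t=np.ravel(c['tvec']); f=240/np.tan(np.radians(c['vfov'])/2)
print(c, -R.T@t)
def pw(p):
    q=R@np.array(p)+t; th=np.arctan2(np.hypot(q[0],q[1]),q[2]); return np.array([c['cx'],c['cy']])+f*th*q[:2]/np.hypot(q[0],q[1])
def aw(uv,z):
    d=(np.array(uv)-[c['cx'],c['cy']])/f; th=np.hypot(*d); d=np.r_[d/th*np.sin(th),np.cos(th)]; o=-R.T@t; d=R.T@d; return o+d*(z-o[2])/d[2]
S=lambda u,v:((u-400)*1.6,v*1.2)
print('tcp in wrist',pw([.503,-.183,.055]),'seen',S(602,235))
for p,z in (((489,209),.06),((696,212),.06),((490,115),.117)): print(aw(S(*p),z))
print(tri((0,0),(0,0)) if 0 else '')
# camera baseline check using base origin/flange
```

```text
scene tcp [307.01961204 216.35844135] top [351.26606899 254.03520234]
{'vfov': 65.70646984690485, 'cx': 322.1913887554088, 'cy': 240.9605626707371, 'rvec': array([-2.74034476,  0.82380718,  0.11568074]), 'tvec': array([-0.51964336,  0.12653017,  0.30529393])} [ 0.54777825 -0.11205687  0.25811962]
tcp in wrist [324.06416977 279.02086232] seen (323.20000000000005, 282.0)
[ 0.4211342  -0.10643324  0.06      ]
[ 0.5865788  -0.21844806  0.06      ]
[ 0.48884003 -0.0713148   0.117     ]
```

>>> servo_tool --xyz '[[0,-0.004,0.03],[0.01,-0.01,0.06],[0.022,-0.014,0.06],[0.042,-0.015,0.06],[0.062,-0.016,0.06]]' --angular '[[0,0,6],[0,0,12],[0,0,18],[0,0,24],[0,0,30]]' --fingers '[1,1,1,1,1]'

```text
clock: 4.4
position: [0.566, -0.2008, 0.1151]
tool_rot: [0.727, 0.687, 0.001, 0.002]
force: [0.0, 0.6, 1.3]
gripper_width: 0.0006
finger_force: 0.0
```

>>> servo_tool --xyz '[[0.012,0,0],[0.024,0.004,0],[0.036,0.008,0],[0.046,0.012,0],[0.056,0.016,0]]' --angular '[[0,0,6],[0,0,12],[0,0,18],[0,0,24],[0,0,30]]' --fingers '[1,1,1,1,1]'

```text
clock: 4.82
position: [0.6217, -0.1839, 0.1141]
tool_rot: [0.524, 0.852, 0.001, 0.002]
force: [0.6, -0.0, -0.2]
gripper_width: 0.0007
finger_force: 0.0
```

>>> servo_tool --xyz '[[0,0,-0.025],[0,0,-0.05],[0,0,-0.07],[0,0,-0.075],[0,0,-0.075]]' --angular '[[0,0,0],[0,0,0],[0,0,0],[0,0,0],[0,0,0]]' --fingers '[1,1,1,1,1]'

```text
clock: 5.23
position: [0.6192, -0.1836, 0.0369]
tool_rot: [0.526, 0.85, -0.0, -0.0]
force: [0.2, -0.1, 0.8]
gripper_width: 0.0005
finger_force: 0.0
```

>>> servo_tool --xyz '[[-0.008,-0.004,0],[-0.016,-0.008,0],[-0.025,-0.011,0],[-0.034,-0.013,0],[-0.045,-0.015,0]]' --angular '[[0,0,-4],[0,0,-8],[0,0,-13],[0,0,-18],[0,0,-23]]' --fingers '[1,1,1,1,1]'

```text
clock: 5.65
position: [0.5782, -0.1989, 0.0404]
tool_rot: [0.687, 0.727, 0.002, 0.003]
force: [2.9, 0.5, 0.4]
gripper_width: 0.0004
finger_force: 1.1
```

Run:
```python
from h import *
a=viewer.camera('scene'); 
cv2.imwrite('pics/s3.png',cv2.resize(a[140:300,200:400],(600,480),interpolation=3))
s=manip.get_state();print(s['position'],s['force'],s['clock'])
```

```text
[ 0.57478143 -0.199588    0.04017886] [-1.84929044  0.59978706  3.70793646] 5.7
```

View pics/s3.png

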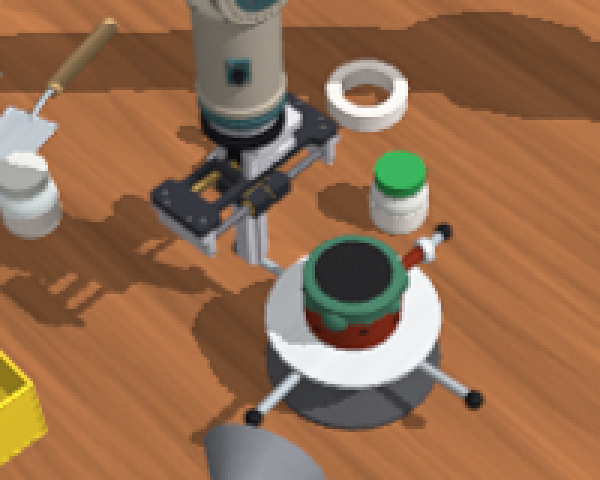

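Run:
```python
from h import *
c=np.array([.560,-.080]);th=np.r_[-83:-209:-5]
P=c+.117*np.c_[np.cos(np.radians(th)),np.sin(np.radians(th))]
for i in range(0,len(th)-1,5): print(th[i],P[i].round(3),(P[i+1:i+6]-P[i]).round(3).tolist())
```

```text
-83 [ 0.574 -0.196] [[-0.01, -0.001], [-0.02, -0.001], [-0.031, 0.0], [-0.041, 0.002], [-0.05, 0.005]]
-108 [ 0.524 -0.191] [[-0.01, 0.004], [-0.019, 0.008], [-0.028, 0.013], [-0.036, 0.019], [-0.044, 0.026]]
-133 [ 0.48  -0.166] [[-0.007, 0.007], [-0.014, 0.015], [-0.019, 0.024], [-0.024, 0.032], [-0.029, 0.042]]
-158 [ 0.452 -0.124] [[-0.003, 0.01], [-0.006, 0.02], [-0.008, 0.03], [-0.008, 0.04], [-0.008, 0.05]]
-183 [ 0.443 -0.074] [[0.001, 0.01], [0.003, 0.02], [0.006, 0.03], [0.009, 0.04], [0.014, 0.049]]
```

>>> servo_tool --xyz '[[-0.01,-0.001,-0.001],[-0.02,-0.001,-0.002],[-0.031,0,-0.002],[-0.041,0.002,-0.002],[-0.051,0.005,-0.002]]' --angular '[[0,0,-5],[0,0,-10],[0,0,-15],[0,0,-20],[0,0,-25]]' --fingers '[1,1,1,1,1]'

```text
clock: 6.12
position: [0.5284, -0.1965, 0.0395]
tool_rot: [0.828, 0.561, 0.003, 0.005]
force: [1.1, -4.2, 10.8]
gripper_width: 0.0
finger_force: 5.1
```

Run:
```python
from h import *
a=viewer.camera('scene'); 
cv2.imwrite('pics/s4.png',cv2.resize(a[140:300,200:400],(600,480),interpolation=3))
s=manip.get_state();print(s['position'],s['force'],s['clock'])
```

```text
[ 0.52505768 -0.19515388  0.03902869] [-1.97993633 -0.42885802  5.26624717] 6.1667
```

View pics/s4.png

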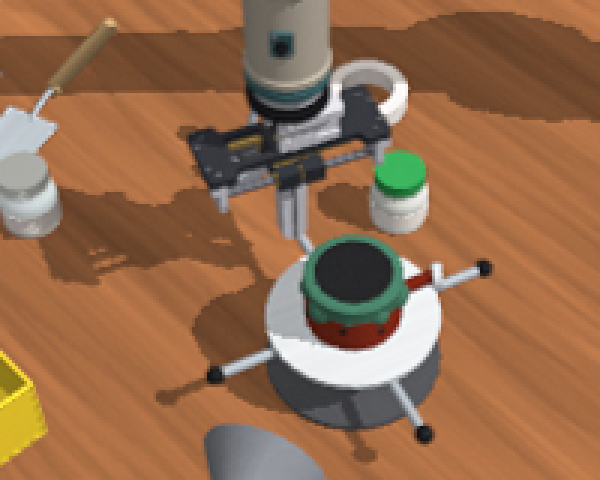

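>>> servo_tool --xyz '[[-0.01,0.005,-0.004],[-0.019,0.01,-0.007],[-0.028,0.015,-0.007],[-0.036,0.021,-0.007],[-0.044,0.028,-0.007]]' --angular '[[0,0,-5],[0,0,-10],[0,0,-15],[0,0,-20],[0,0,-25]]' --fingers '[1,1,1,1,1]'

```text
clock: 6.58
position: [0.4839, -0.1689, 0.0326]
tool_rot: [0.93, 0.368, 0.004, 0.004]
force: [-1.6, -4.9, 21.0]
gripper_width: 0.0004
finger_force: 8.3
```

>>> servo_tool --xyz '[[-0.007,0.007,0],[-0.014,0.015,0],[-0.019,0.024,0],[-0.024,0.032,0],[-0.029,0.042,0]]' --angular '[[0,0,-5],[0,0,-10],[0,0,-15],[0,0,-20],[0,0,-25]]' --fingers '[1,1,1,1,1]'

```text
clock: 7.0
position: [0.4536, -0.125, 0.0311]
tool_rot: [0.987, 0.159, 0.003, 0.002]
force: [-0.1, -2.4, 9.8]
gripper_width: 0.0005
finger_force: 4.5
```

Run:
```python
from h import *
a=viewer.camera('scene'); b=viewer.camera('wrist')
cv2.imwrite('pics/s5.png',np.hstack([cv2.resize(a[140:300,210:370],(400,400),interpolation=3),cv2.resize(b,(400,400))]))
s=manip.get_state();print(s['position'],s['force'],s['clock'])
```

```text
[ 0.45208665 -0.12187192  0.03017465] [ 1.00264882 -0.66183565 -0.48268002] 7.1
```

View pics/s5.png

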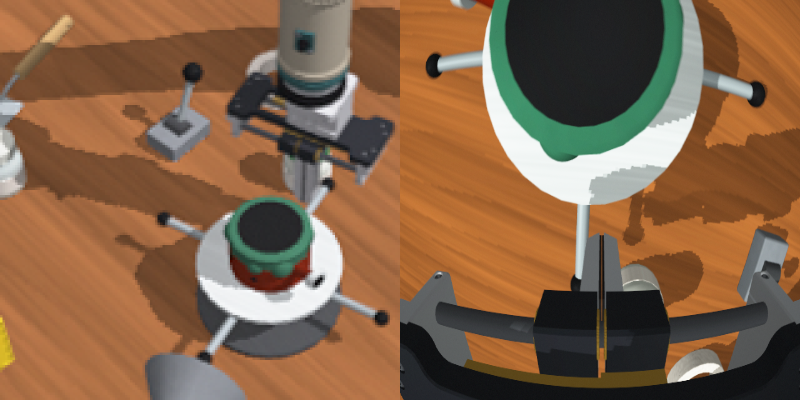

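>>> servo_tool --xyz '[[-0.003,0.01,0],[-0.006,0.02,0],[-0.008,0.03,0],[-0.008,0.04,0],[-0.008,0.05,0]]' --angular '[[0,0,-5],[0,0,-10],[0,0,-15],[0,0,-20],[0,0,-25]]' --fingers '[1,1,1,1,1]'

```text
clock: 7.52
position: [0.4444, -0.0736, 0.0298]
tool_rot: [0.998, -0.058, 0.002, -0.0]
force: [-0.3, -2.8, 7.6]
gripper_width: 0.0002
finger_force: 3.5
```

>>> servo_tool --xyz '[[0.001,0.01,0],[0.003,0.02,0],[0.006,0.03,0],[0.009,0.039,0],[0.011,0.044,0]]' --angular '[[0,0,-5],[0,0,-10],[0,0,-15],[0,0,-20],[0,0,-22]]' --fingers '[1,1,1,1,1]'

```text
clock: 7.93
position: [0.4559, -0.0284, 0.0295]
tool_rot: [0.969, -0.246, 0.002, -0.001]
force: [-0.3, -2.4, 1.4]
gripper_width: 0.0008
finger_force: 1.4
```

```bash
cat >> h.py <<'E'
def blobs(n,img,z=.06,c=(.560,-.079)):
    g=cv2.inRange(img,(0,0,0),(50,50,50)); k,l,st,ce=cv2.connectedComponentsWithStats(g)
    for i in range(1,k):
        p=at(n,ce[i],z); d=p[:2]-c; r=np.hypot(*d)
        if 5<=st[i,4]<150 and .12<r<.16: print(n,ce[i].round(1),st[i,4],p.round(4),'r',r.round(3),'ang',np.degrees(np.arctan2(d[1],d[0])).round(1))
E
python3 - <<'E'
from h import *
for n in ('top','scene'):
    a=viewer.camera(n); cv2.imwrite(f'pics/{n}6.png',a); blobs(n,a,c=(.560,-.083) if n=='top' else (.5607,-.0765))
    for q in ('spout',): print(n,q,[(round(r['p'],2),np.round(r['location']).tolist()) for r in finder.outline_of(n,q)][:3])
a=cv2.imread('pics/top6.png')[170:300,240:440]; b=cv2.imread('pics/scene6.png')[170:320,230:400]
cv2.imwrite('pics/m6.png',np.hstack([cv2.resize(a,(400,260),interpolation=3),cv2.resize(b,(295,260),interpolation=3)]))
s=manip.get_state();print(s['position'],s['force'],s['clock'])
E
```

```text
top [279.2 207.8] 6 [0.6402 0.0353 0.06  ] r 0.143 ang 55.9
top [356.6 261.4] 13 [ 0.4804 -0.1986  0.06  ] r 0.14 ang -124.6
top spout [(0.71, [317.0, 227.0])]
scene [309.8 208.4] 15 [ 0.4785 -0.1969  0.06  ] r 0.146 ang -124.3
scene [349.5 213.8] 99 [ 0.4078 -0.0999  0.06  ] r 0.155 ang -171.3
scene [367.  231.7] 40 [ 0.4201 -0.0179  0.06  ] r 0.152 ang 157.4
scene [366.5 241. ] 12 [0.446  0.0041 0.06  ] r 0.14 ang 144.9
scene [267.  252.3] 22 [ 0.6765 -0.1611  0.06  ] r 0.143 ang -36.1
scene [325.1 288.5] 24 [0.6418 0.036  0.06  ] r 0.139 ang 54.2
scene spout [(0.68, [316.0, 236.0]), (0.52, [211.0, 205.0])]
[ 0.45398797 -0.02878034  0.0287565 ] [-0.00995148 -0.83827651 -0.08444613] 8.1333
```

View pics/m6.png

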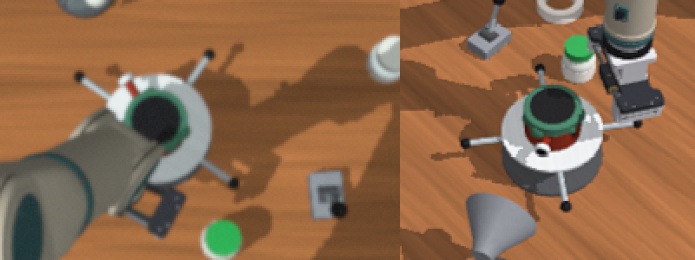

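Run:
```python
from h import *
a=cv2.imread('pics/scene6.png'); b=a[248:266,303:321].astype(int)
m=(b.min(2)<60)&(b.max(2)<75); print(np.argwhere(m)[:,::-1].mean(0)+[303,248] if m.any() else 0, m.sum())
for uv in ((311.8,256.6),): p=at('scene',uv,.117); d=p[:2]-[.5605,-.0765]; print(p,np.hypot(*d),np.degrees(np.arctan2(d[1],d[0])))
p=at('top',(302.5,213),.117); d=p[:2]-[.560,-.083]; print(p,np.hypot(*d),np.degrees(np.arctan2(d[1],d[0])))
# lamp: scene foot ellipse from finder mask lower part & top shade symmetry
d=np.array([.7984,.0392])-[.5607,-.0765]; print(np.degrees(np.arctan2(d[1],d[0])))
m=finder.outline_of('scene','lamp')[0]['pixels']; ys,xs=np.nonzero(m); print('lamp bbox',xs.min(),xs.max(),ys.min(),ys.max())
low=m.copy(); low[:330]=0; k=np.nonzero(low); w=np.nonzero(m[336])[0]; print(w.min(),w.max(), [(r,np.nonzero(m[r])[0].min(),np.nonzero(m[r])[0].max()) for r in range(322,ys.max()+1,4)])
```

```text
[310.76190476 253.04761905] 21
[ 0.62365138 -0.03386637  0.117     ] 0.0761952995741663 34.02337084582724
[ 0.61197356 -0.03672502  0.117     ] 0.06958897056636552 41.68046535992482
25.95441043272767
lamp bbox 266 368 208 290Traceback (most recent call last):
  File "<stdin>", line 9, in <module>
    return umr_minimum(a, axis, None, out, keepdims, initial, where)
ValueError: zero-size array to reduction operation minimum which has no identity
```

>>> servo_tool --xyz '[[0.003,0.006,0],[0.006,0.011,0],[0.0085,0.0145,0],[0.0085,0.0145,0],[0.0085,0.0145,0]]' --angular '[[0,0,-3],[0,0,-6],[0,0,-8],[0,0,-8],[0,0,-8]]' --fingers '[1,1,1,1,1]'

```text
clock: 8.6
position: [0.4615, -0.0149, 0.0284]
tool_rot: [0.95, -0.313, -0.0, -0.0]
force: [-0.5, -1.2, 0.7]
gripper_width: 0.0005
finger_force: 0.0
```

Run:
```python
from h import *
for n in ('top','scene'):
    a=viewer.camera(n); cv2.imwrite(f'pics/{n}7.png',a); blobs(n,a,c=(.560,-.083) if n=='top' else (.5607,-.0765))
s=manip.get_state();print(s['position'],s['force'],s['clock'])
```

```text
top [283.2 202.8] 6 [0.6559 0.0236 0.06  ] r 0.143 ang 48.0
top [352.6 266.4] 13 [ 0.4653 -0.1867  0.06  ] r 0.14 ang -132.4
scene [315.8 208. ] 13 [ 0.4643 -0.1856  0.06  ] r 0.146 ang -131.5
scene [350.3 216.8] 64 [ 0.4145 -0.0902  0.06  ] r 0.147 ang -174.6
scene [355.6 225.8] 5 [ 0.428  -0.0557  0.06  ] r 0.134 ang 171.1
scene [365.8 237.1] 42 [ 0.437  -0.0068  0.06  ] r 0.142 ang 150.6
scene [266.9 247.4] 21 [ 0.6658 -0.1744  0.06  ] r 0.144 ang -43.0
scene [367.4 245.8] 12 [0.4566 0.0174 0.06  ] r 0.14 ang 138.0
scene [318.4 289. ] 25 [0.6557 0.025  0.06  ] r 0.139 ang 46.9
[ 0.46146903 -0.0149122   0.02841396] [-0.33574781 -0.04472371 -0.22252928] 8.7
```

>>> servo_tool --xyz '[[-0.004,-0.006,0],[-0.008,-0.013,0],[-0.008,-0.013,0.03],[-0.008,-0.013,0.065],[-0.008,-0.013,0.1]]' --angular '[[0,0,0],[0,0,0],[0,0,0],[0,0,0],[0,0,0]]' --fingers '[1,1,1,1,1]'

```text
clock: 9.12
position: [0.4517, -0.0292, 0.1291]
tool_rot: [0.949, -0.315, -0.001, 0.001]
force: [0.9, -0.2, -0.2]
gripper_width: 0.0006
finger_force: 0.0
```

>>> servo_tool --xyz '[[-0.004,-0.03,0.02],[-0.012,-0.06,0.03],[-0.02,-0.095,0.03],[-0.028,-0.13,0.03],[-0.036,-0.165,0.03]]' --angular '[[0,0,4],[0,0,8],[0,0,12],[0,0,16],[0,0,20]]' --fingers '[1,1,1,1,1]'

```text
clock: 9.53
position: [0.4163, -0.1945, 0.1587]
tool_rot: [0.99, -0.142, 0.0, -0.0]
force: [0.9, -0.4, 0.7]
gripper_width: 0.0007
finger_force: 0.0
```

Run:
```python
from h import *
a=viewer.camera('scene'); cv2.imwrite('pics/scene8.png',a); blobs('scene',a,c=(.5607,-.0765))
for uv in ((311.8,256.6),): pass
g=a[170:320,230:400]
print([(q,[(round(r['p'],2),np.round(r['location'],1).tolist()) for r in finder.outline_of('scene',q)][:2]) for q in ('switch_tip','switch_base')])
s=manip.get_state();print(s['position'],s['force'],s['clock'])
```

```text
scene [315.8 207.8] 11 [ 0.4638 -0.1861  0.06  ] r 0.146 ang -131.5
scene [367.3 245.2] 16 [0.4553 0.0158 0.06  ] r 0.14 ang 138.8
scene [266.8 247.5] 22 [ 0.6661 -0.1744  0.06  ] r 0.144 ang -42.9
scene [318.3 289. ] 24 [0.6559 0.0248 0.06  ] r 0.139 ang 46.8
[('switch_tip', [(0.65, [284.9, 172.3])]), ('switch_base', [(0.69, [283.3, 192.9]), (0.68, [332.1, 205.0])])]
[ 0.41555849 -0.19676598  0.15870498] [-0.17840022  1.01580166  0.4289008 ] 9.6833
```

Run:
```python
from h import *
out=[]
for n,c,(r0,r1,c0,c1) in (('top',(.560,-.083),(150,290,240,380)),('scene',(.5607,-.0765),(200,350,240,390))):
    a=viewer.camera(n); k=400/(r1-r0); g=cv2.resize(a[r0:r1,c0:c1],(400,400),interpolation=3)
    for z,col in ((.117,(0,255,255)),(.005,(255,0,255))):
        for r in ((.1,.16,.208) if z>.1 else (.205,.26,.315)):
            p=proj(n,[c[0]+r*np.cos(np.radians(26.1)),c[1]+r*np.sin(np.radians(26.1)),z]); cv2.circle(g,tuple(int(v) for v in (p-[c0,r0])*k),3,col,-1)
    out.append(g)
cv2.imwrite('pics/fin.png',np.hstack(out))
```

```text
(no output)
```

View pics/fin.png

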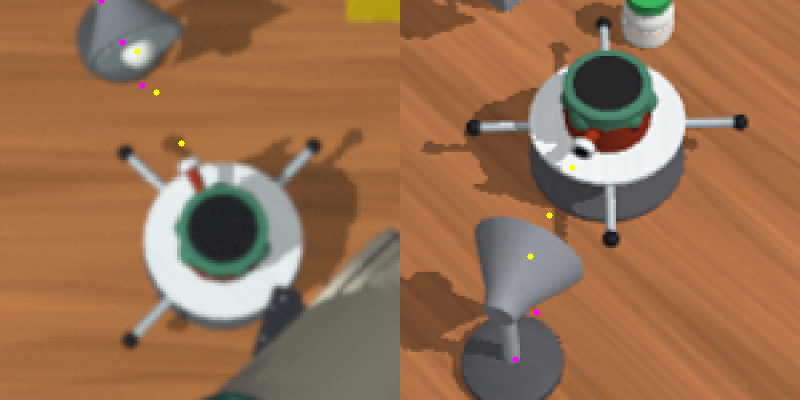

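>>> servo_tool --xyz '[[-0.008,-0.03,0],[-0.016,-0.06,0],[-0.024,-0.095,0],[-0.032,-0.13,0],[-0.034,-0.147,0]]' --angular '[[0,0,4],[0,0,8],[0,0,12],[0,0,16],[0,0,20]]' --fingers '[1,1,1,1,1]'

```text
clock: 10.2
position: [0.3826, -0.3425, 0.1584]
tool_rot: [1.0, 0.031, -0.0, 0.001]
force: [-0.4, 0.6, 0.5]
gripper_width: 0.0005
finger_force: 0.0
```

>>> servo_tool --xyz '[[0,0,-0.03],[0,0,-0.06],[0,0,-0.085],[0,0,-0.085],[0,0,-0.085]]' --angular '[[0,0,0],[0,0,0],[0,0,0],[0,0,0],[0,0,0]]' --fingers '[1,1,1,1,1]'

```text
clock: 10.62
position: [0.3835, -0.3377, 0.0726]
tool_rot: [1.0, 0.031, -0.001, -0.001]
force: [0.1, -0.2, -0.4]
gripper_width: 0.0007
finger_force: 0.0
```

Push towards +x: from x 0.383 to about 0.495.

>>> servo_tool --xyz '[[0.012,-0.001,0],[0.024,-0.002,0],[0.036,-0.001,0],[0.048,0,0],[0.06,0,0]]' --angular '[[0,0,0],[0,0,0],[0,0,0],[0,0,0],[0,0,0]]' --fingers '[1,1,1,1,1]'

```text
clock: 11.03
position: [0.445, -0.3393, 0.0749]
tool_rot: [1.0, 0.03, 0.001, 0.0]
force: [-1.5, -0.1, 0.8]
gripper_width: 0.0002
finger_force: 0.6
```

>>> servo_tool --xyz '[[0.012,0.001,0],[0.024,0.001,0],[0.036,0.001,0],[0.046,0.001,0],[0.052,0.001,0]]' --angular '[[0,0,0],[0,0,0],[0,0,0],[0,0,0],[0,0,0]]' --fingers '[1,1,1,1,1]'

```text
clock: 11.45
position: [0.489, -0.3379, 0.0734]
tool_rot: [1.0, 0.03, -0.006, -0.002]
force: [-21.5, 1.3, 15.6]
gripper_width: 0.0007
finger_force: 13.3
```

>>> servo_tool --xyz '[[0.003,0,0],[0.003,0,0],[0.003,0,0],[0.003,0,0]]' --angular '[[0,0,0],[0,0,0],[0,0,0],[0,0,0]]' --fingers '[1,1,1,1]'

```text
clock: 11.78
position: [0.4888, -0.3379, 0.0734]
tool_rot: [1.0, 0.028, -0.008, -0.003]
force: [-18.1, 3.0, 13.7]
gripper_width: 0.0005
finger_force: 11.1
```

>>> servo_tool --xyz '[[-0.02,0,0],[-0.05,0,0],[-0.08,0,0.01],[-0.1,0,0.04],[-0.1,0,0.07]]' --angular '[[0,0,0],[0,0,0],[0,0,0],[0,0,0],[0,0,0]]' --fingers '[1,1,1,1,1]'

```text
clock: 12.2
position: [0.3932, -0.3381, 0.1437]
tool_rot: [1.0, 0.027, -0.002, -0.001]
force: [0.5, -0.0, 0.8]
gripper_width: 0.0004
finger_force: 0.0
```

>>> servo_tool --xyz '[[0,-0.04,0.03],[0,-0.08,0.05],[0,-0.1,0.05],[0,-0.1,0.05],[0,-0.1,0.05]]' --angular '[[0,0,0],[0,0,0],[0,0,0],[0,0,0],[0,0,0]]' --fingers '[1,1,1,1,1]'

```text
clock: 12.62
position: [0.3988, -0.4404, 0.1942]
tool_rot: [1.0, 0.029, 0.001, 0.001]
force: [-0.2, 1.4, 0.2]
gripper_width: 0.0004
finger_force: 0.0
```

Run:
```python
from h import *
L=[]
for n in ('scene','top'):
    a=viewer.camera(n); blobs(n,a,c=(.560,-.083) if n=='top' else (.5607,-.0765))
    g=cv2.inRange(a,(0,0,0),(50,50,50)); k,l,st,ce=cv2.connectedComponentsWithStats(g)
    for i in range(1,k):
        p=at(n,ce[i],.092)
        if 10<st[i,4]<200 and abs(p[1]+.34)<.03 and .40<p[0]<.55: print(n,'ball?',ce[i].round(1),st[i,4],p.round(3))
print(manip.get_state()['position'],manip.get_state()['force'])
```

```text
scene [315.8 207.8] 11 [ 0.4638 -0.1861  0.06  ] r 0.146 ang -131.5
scene [367.3 245.2] 16 [0.4553 0.0158 0.06  ] r 0.14 ang 138.8
scene [266.9 247.4] 21 [ 0.6658 -0.1744  0.06  ] r 0.144 ang -43.0
scene [318.4 289. ] 25 [0.6557 0.025  0.06  ] r 0.139 ang 46.9
scene ball? [270.8 181.5] 41 [ 0.509 -0.338  0.092]
top [349.3 200.7] 6 [ 0.6658 -0.1766  0.06  ] r 0.141 ang -41.5
top [283.2 202.8] 6 [0.6559 0.0236 0.06  ] r 0.143 ang 48.0
top [352.9 266.1] 8 [ 0.466  -0.1875  0.06  ] r 0.141 ang -132.0
top [285.1 268.7] 9 [0.4558 0.013  0.06  ] r 0.142 ang 137.3
top ball? [406.  250.7] 34 [ 0.509 -0.341  0.092]
[ 0.39908565 -0.43714151  0.19298195] [ 0.11948436 -0.34350382 -0.1594876 ]
```

The switch ball is at x 0.509, its expected fully-on position, and the wheel has not moved since the alignment check. I'm handing in.

```bash
python3 -c "
from h import *
print(workorder.sign_off())"
```

```text
the job is handed in; nothing more can be done
None
```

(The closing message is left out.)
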